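# Tighten a lens retaining ring with a two-pin spanner

## Robot

A 7-joint arm with a two-finger parallel gripper is mounted at the origin on a cart in front of the work surface, level with it; the furniture and walls round the work are solid. World frame = base frame: x ahead of the robot, y to its left, z up, the work surface at z = 0. Lengths are in m, angles in rad, forces in N, time in s.
With the tool pointing down it reaches from about 0.425 to 0.875 m from the base axis. Payload 8.4 kg.
Tool frame: the origin (TCP) lies between the finger pads; the fingertips stand 17 mm ahead of it and the grasp point (between the pads) lies 2 mm behind it (env.tcp_to_tips is the distance from the TCP to the fingertips, in m); z points along the fingers, y is the line along which they close (so a half turn about z gives the same grasp; the last joint's range is limited). The gripper opens to 87 mm and grips with 3 to 60 N. Pads are 19 mm wide; open, the fingers measure 117 mm over their backs; the gripper's body (75 mm by 190 mm) begins 51 mm behind the grasp point.
Start: joints at [1.246, 0.333, 0.04, 1.465, -0.013, 1.343, -0.059], TCP at [0.146, -0.633, 0.24] pointing down, gripper open.
Joint ranges: [-2.58, 2.58], [-0.38, 2.09], [-1.3, 1.39], [0.25, 2.4], [-1.5, 4.64], [0.08, 2.09], [-2.65, 2.65]. Speed limits (rad/s): [2.22, 2.22, 2.79, 2.79, 3.14, 3.14, 3.14].

## Interface

Orientations are given as a unit quaternion [w, x, y, z].
In Python, from bench import env gives the robot as it stands.
- The arm moves only by the shell command python3 -m jog 'ROWS' [FORCE]. ROWS is JSON, a list of rows, each a list of 7 numbers: the shift along the tool's x, y, z in mm, then the turn, a rotation vector about the tool's x, y, z in degrees, then the closure, from -1 (fully open) to 1 (shut). In form: [[tx, ty, tz, wx, wy, wz, hand], ...]. A call has 1 to 5 rows; each row is the pose to reach, as a shift and turn from the pose commanded when the call began, along the tool's axes at that moment; what a row does not reach only later rows make up. A row lasts 1/10 s, in which the tool goes at most 50 mm and 8.59 degrees, less where a joint would pass 70% of its speed; a pose out of reach is approached as far as the arm can. A call with a gripper value outside its range is refused whole. The fingers move at their own pace and stop on an object; FORCE is the grip in N (left out, the last holds). Time passes only in rows, so rows that repeat a pose let the fingers close. It gives the time, the measured TCP pose, the force, the opening and the grip force at its end, in the units of the state.
- env.get_state(): the state, without advancing time (a new reading comes with each control period).
- env.capture(name): name is "side" or "top" or "wrist"; returns the picture (384x512x3 uint8, blue, green, red); there is no depth.
- env.camera_info(name): a dict with "intrinsics" (3x3 intrinsics, pixels), "R" (3x3) and "t" (3): a world point X has camera coordinates R X + t; the wrist camera has in their place "T_tool_cam" (4x4, takes a point from camera to tool coordinates, whose origin is the TCP and whose axes are the flange's). Camera axes: x right, y down, z forward; pixel columns grow to the right and rows downward; lengths in m; the calibration is good to about 2 mm. The wrist camera is an equidistant fisheye: a pixel r from the principal point sees the ray r / f radians off the axis. A picture is of the moment at which its call begins: read the wrist's pose just before it. camera_info takes no time and is no camera call.
- env.sign_off(): hands the job in; it is judged then, once.
Trained networks look in the newest picture that a camera, given by its name, has taken for a name from the list of things; names that differ only in an ending like _2 or _b are one class to them, and where a whole thing is asked for, a point or a joint stands for the part that bears it (a point fixed in the world has none). Each returns a list of dicts, best first, with "confidence" (0 to 1); they miss things now and then, are a little off and sometimes report something else, mostly with a low value. They report only what shows in the picture. A call takes as long as a camera call. They do not tell look-alikes from the thing itself.
- env.regions_of(query, camera): "region" (384x512 bool, what is visible of it) and "box" ([left, top, width, height] in pixels, round what is visible of it).
The state is a dict: "time": time; "joints": joint angles; "qvel": joint speeds; "joint_efforts": joint torques, N m; "position": TCP position; "ee_rot": TCP orientation; "wrist_force": force on the tool from outside, world axes, zero at the start; "ft_torque": the same for the moment, N m; "gripper_width": finger opening in m; "gripper_force": force on a finger pad.
Only numpy, scipy, OpenCV 4.12 (cv2) and the standard library are available. Lean on these libraries where they do the work, as an engineer would, in place of code of your own. Each camera call takes 0.05 s, during which the arm holds its last target. There are 200 camera calls.

## Task

Tighten the brass retaining ring that lies recessed in the tilted lens barrel: take the orange two-pin spanner from its grey rest, put both its pins fully into the ring's two holes and turn the ring clockwise until it stops, with its red mark at the red mark on the barrel's rim. Then stand the spanner upright in its rest again with its pins in the slot, and leave the brush, pen, tape and parts case where they are.

Things in the scene. Friction and masses are not known exactly. Their poses are not given: they have to be found in the camera images.
- ring_face (a point): Centre of the outer face of the brass retaining ring (62 mm across, 7 mm thick, 22 mm opening). z: axis of ring and barrel, out of the mouth, 29 degrees from vertical, leaning to the robot's side. x: along the line through the two round spanner holes, which go through the ring 20 mm either side of the centre (10 mm wide). This frame turns with the ring. Red mark on the face at its +y side.
- lens_barrel: Fixed black lens barrel, 76 mm across outside, 64 mm inside; origin on its axis, at the ring's face (same point as ring_face). z: the same tilted axis, out of the mouth. The rim stands 5 mm above the ring's face (the ring is recessed); the lens lies about 10 mm below the face. The rim carries a red mark.
- lens_fixture: Fixed steel and aluminium fixture, 110 x 120 mm, that holds the barrel; origin under the middle of its base, on the bench. Its parts stay below the plane of the barrel's rim.
- retainer (a joint): Turn of the retaining ring in rad: grows clockwise as seen looking into the mouth (about minus z of ring_face); a hard stop at 1.2, where the ring is home and the two red marks meet. The ring turns without moving along its axis, against a friction of 0.1 N m, and stays where it is left. It starts between 0 and 0.4.
- spanner: Centre of the underside of the spanner's crossbar (steel, 50 x 22 x 12 mm, long side along x, 22 mm along y). z points up the handle. Two pins, 6 mm across with tapered tips, stand 8 mm out of the underside (to -z) at x = +20 and -20 mm. With the pins fully in the ring's holes this point lies at ring_face.
- spanner_grip (a point): Middle of the spanner's orange square handle, 26 x 26 mm (sides along x and y), 46 mm above the spanner's origin along the spanner's z; same axes. The handle reaches from 12 to 76 mm above the crossbar's underside. Can be gripped across x or across y. The spanner weighs about 0.14 kg and is the same either way round (half turn about z).
- rest_slot (a point): Middle of the slot of the fixed grey rest, at the height of the tops of its two rails, 20 mm above the bench; z up. The rails are 100 mm long along x with a 12 mm wide gap between them (15 mm deep), 44 mm over both along y. The spanner stands in it upright, crossbar along x with its underside on the rails (the spanner's origin at about z = 0 of this frame) and pins in the gap.
- masking_roll: Roll of yellowish masking tape lying flat, 104 mm across, 25 mm high; origin centre of its underside. Leave alone.
- parts_case: Pale flat parts case, 98 x 130 x 33 mm; origin centre of its underside. Leave alone.
- detail_brush: Small turquoise brush with a bow handle, 30 x 85 x 55 mm, long side along its y; origin centre of its underside. Leave alone.
- ball_pen: Blue and white pen lying on the bench, 143 mm long along its y, 11 mm thick; origin centre of its underside. Leave alone.
Things that resemble listed ones, but are neither listed nor needed, are in the scene too. Leave any purple look-alike of the spanner alone.

How it is judged:
By the outcome, as a careful person would: the job done as asked, in the order asked, and still so for the second after the job is handed in, with the robot touching nothing.
It also fails if it takes over 54 s, if anything falls off the work surface, if the arm or the gripper's body presses on something with over 40 N, if the wrist force passes 120 N, or if a joint passes its speed limit or range.

## Working session

There is one attempt and no reset: what is moved stays moved. The work goes in short steps, Python scripts to look and compute and a shell command to move; the robot and the scene stay as the last step left them, time stands still between calls to the robot, and variables do not carry over. Pictures are saved under pics/ and viewed, at most 10 in all, crops included, and the job is handed in when it is done.

```bash
ls; mkdir -p pics; python3 - <<'E'
from bench import env
import cv2, numpy as np
s=env.get_state(); print(s['time'],s['position'],s['ee_rot'],env.tcp_to_tips)
a=env.capture("top"); 
q={}
for n in ["spanner","lens_barrel","retainer","rest_slot","ring_face","lens_fixture"]:
    try:
        for r in env.regions_of(n,"top")[:3]: print("top",n,round(r['confidence'],2),r['box'])
    except Exception as e: print(n,e)
b=env.capture("side")
for n in ["spanner","lens_barrel","ring_face","lens_fixture"]:
    for r in env.regions_of(n,"side")[:3]: print("side",n,round(r['confidence'],2),r['box'])
np.savez('cams.npz',**{c+k:np.array(v) for c in("top","side","wrist") for k,v in env.camera_info(c).items()})
for c in("top","side","wrist"): print(c,{k:np.round(v,3).tolist() for k,v in env.camera_info(c).items()})
cv2.imwrite('pics/top.png',a);cv2.imwrite('pics/side.png',b)
cv2.imwrite('pics/both.png',np.hstack([cv2.resize(a,(400,300)),cv2.resize(b,(400,300))]))
E
```

```text
pics
0.0 [ 0.145381   -0.63308257  0.23867681] [-7.82557033e-04  9.93635377e-01  1.12641481e-01 -1.51155184e-04] 0.017
top spanner 0.59 [346.5, 190.6, 19.4, 17.8]
top spanner 0.57 [291.9, 192.8, 34.3, 19.3]
top lens_barrel 0.9 [235.3, 148.1, 30.5, 36.8]
top retainer 0.89 [236.0, 161.7, 26.2, 20.5]
top rest_slot 0.86 [339.6, 179.3, 28.8, 37.6]
top rest_slot 0.35 [114.9, 161.0, 56.8, 53.3]
top ring_face 0.57 [238.9, 160.6, 21.0, 21.7]
top ring_face 0.15 [140.8, 231.4, 42.1, 33.3]
top lens_fixture 0.57 [226.8, 145.1, 41.5, 44.2]
side spanner 0.78 [300.2, 152.2, 15.3, 22.2]
side spanner 0.73 [274.0, 183.8, 17.9, 18.1]
side lens_barrel 0.9 [213.0, 177.1, 40.7, 37.5]
side ring_face 0.56 [225.6, 182.4, 20.7, 15.6]
side lens_fixture 0.69 [204.4, 179.6, 50.5, 55.3]
top {'intrinsics': [[416.543, 0.0, 253.516], [0.0, 416.543, 194.7], [0.0, 0.0, 1.0]], 'R': [[-0.027, -1.0, 0.002], [-0.985, 0.026, -0.171], [0.171, -0.007, -0.985]], 't': [-0.039, 0.541, 1.075]}
side {'intrinsics': [[399.812, 0.0, 252.592], [0.0, 399.812, 191.737], [0.0, 0.0, 1.0]], 'R': [[-0.877, -0.479, -0.019], [-0.233, 0.459, -0.857], [0.42, -0.748, -0.514]], 't': [0.46, 0.232, 0.787]}
wrist {'intrinsics': [[297.319, 0.0, 257.912], [0.0, 297.319, 190.399], [0.0, 0.0, 1.0]], 'T_tool_cam': [[-0.001, -0.959, -0.285, 0.078], [1.0, -0.001, -0.0, -0.001], [0.0, -0.285, 0.959, -0.146], [0.0, 0.0, 0.0, 1.0]]}
```

View pics/top.png

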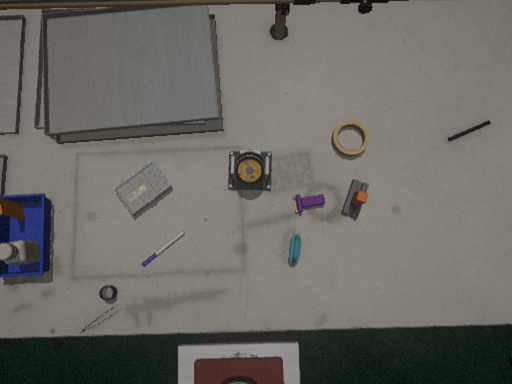

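View pics/side.png

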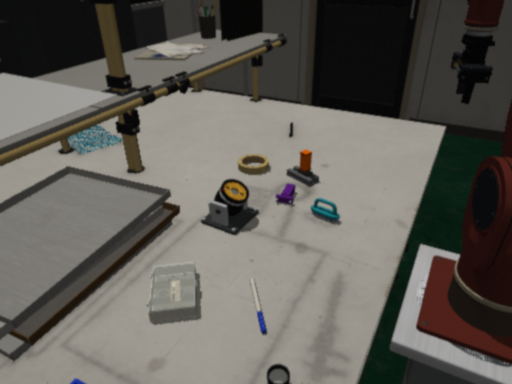

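The orange spanner stands in the grey rest at top (356,197) / side (305,165). The purple look-alike lies at top (309,202) / side (287,194). The orange upright one fits, and I'll confirm it in a close crop. The barrel is at top (250,168).

```bash
cat > h.py <<'E'
import numpy as np, cv2
from scipy.spatial.transform import Rotation as Ro
from bench import env
def Rq(q): return Ro.from_quat([q[1],q[2],q[3],q[0]])
def tool(s=None):
    s=s or env.get_state(); T=np.eye(4); T[:3,:3]=Rq(s['ee_rot']).as_matrix(); T[:3,3]=s['position']; return T
def ray(cam,px,T=None):
    c=env.camera_info(cam); K=np.array(c['intrinsics']); d=np.array([(px[0]-K[0,2])/K[0,0],(px[1]-K[1,2])/K[1,1],1.])
    if cam!='wrist':
        R=np.array(c['R']);t=np.array(c['t']); d=R.T@d; return -R.T@t, d/np.linalg.norm(d)
    r=np.hypot(d[0],d[1]); d=np.array([d[0]/r*np.sin(r),d[1]/r*np.sin(r),np.cos(r)]) if r>0 else np.array([0,0,1.])
    M=T@np.array(c['T_tool_cam']); return M[:3,3],M[:3,:3]@d
def on_z(cam,px,z,T=None):
    o,d=ray(cam,px,T); return o+d*(z-o[2])/d[2]
def on_plane(cam,px,p,n,T=None):
    o,d=ray(cam,px,T); return o+d*np.dot(p-o,n)/np.dot(d,n)
def tri(rays):
    A=sum(np.eye(3)-np.outer(d,d) for o,d in rays); b=sum((np.eye(3)-np.outer(d,d))@o for o,d in rays); return np.linalg.solve(A,b)
def proj(cam,X,T=None):
    c=env.camera_info(cam); K=np.array(c['intrinsics']); X=np.atleast_2d(X)
    if cam!='wrist': p=X@np.array(c['R']).T+np.array(c['t']); return p[:,:2]/p[:,2:]*K[0,0]+K[:2,2]
    M=np.linalg.inv(T@np.array(c['T_tool_cam'])); p=X@M[:3,:3].T+M[:3,3]
    th=np.arctan2(np.linalg.norm(p[:,:2],axis=1),p[:,2]); return p[:,:2]/np.linalg.norm(p[:,:2],axis=1)[:,None]*th[:,None]*K[0,0]+K[:2,2]
def delta(T,Tg):
    """shift mm, rotvec deg in tool axes from T to Tg"""
    D=np.linalg.inv(T)@Tg; return np.round(D[:3,3]*1000,1), np.round(np.degrees(Ro.from_matrix(D[:3,:3]).as_rotvec()),1)
E
python3 - <<'E'
from h import *
T=tool(); print(np.round(T,3))
print("rest top",on_z("top",(354,198),.01),"spanner tri",tri([ray("top",(361,196)),ray("side",(305.5,160))]))
print("ring tri",tri([ray("top",(249.5,171)),ray("side",(235.5,190))]))
print("purple",on_z("top",(309,202),.02), "tape", on_z("top",(350,138),.01),"brush",on_z("top",(295,250),.03))
print('rest ends',on_z("top",(360,182),.02),on_z("top",(347,215),.02))
a=cv2.imread('pics/top.png');b=cv2.imread('pics/side.png')
c=np.hstack([cv2.resize(a[125:215,215:375],(640,360),interpolation=2)[:,:], cv2.resize(b[145:235,270:305],(140,360),interpolation=2)])
c2=cv2.resize(b[145:205,265:335],(420,360),interpolation=2); c3=cv2.resize(b[172:235,200:263],(360,360),interpolation=2)
cv2.imwrite('pics/crop.png',np.hstack([c2,c3]))
E
```

```text
[[ 0.975  0.224  0.     0.146]
 [ 0.224 -0.975 -0.    -0.633]
 [ 0.     0.    -1.     0.24 ]
 [ 0.     0.     0.     1.   ]]
rest top [ 0.52917088 -0.33192589  0.01      ] spanner tri [ 0.52427034 -0.33850715  0.0613789 ]
ring tri [ 0.59510545 -0.04347294  0.09128699]
purple [ 0.51968702 -0.20491085  0.02      ] tape [ 0.70256506 -0.33227836  0.01      ] brush [ 0.38949991 -0.15970103  0.03      ]
rest ends [ 0.5720559  -0.34910875  0.02      ] [ 0.48101682 -0.3070698   0.02      ]
```

View pics/crop.png

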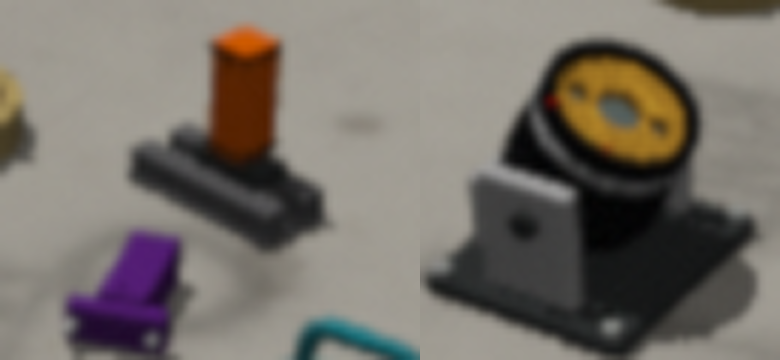

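The crop confirms it: the orange spanner stands upright on the grey rails and the purple one lies beside it. The ring shows two dark holes, with the red rim mark at left. I'll go to a close view along the ring's axis first.

```bash
cat >> h.py <<'E'
def pose(p,n,xd):
    """TCP at p, tool z = -n, tool x nearest to direction xd"""
    n=np.array(n,float)/np.linalg.norm(n); x=np.array(xd,float); x-=n*(x@n); x/=np.linalg.norm(x)
    T=np.eye(4); T[:3,:3]=np.c_[x,np.cross(-n,x),-n]; T[:3,3]=p; return T
def yawd(deg): a=np.radians(deg); return np.array([np.cos(a),np.sin(a),0])
def axis(az,tilt=29): t=np.radians(tilt); return np.r_[np.sin(t)*yawd(az)[:2],np.cos(t)]
E
python3 - <<'E'
from h import *
n=axis(180); print(delta(tool(),pose(np.array([.595,-.043,.091])+.085*n,n,yawd(86))))
E
```

```text
(array([ 530.1, -484.1,   74.2]), array([-23.7,  20.1, -71.9]))
```

```bash
python3 -m jog '[[530,-484,74,-24,20,-72,-1],[530,-484,74,-24,20,-72,-1],[530,-484,74,-24,20,-72,-1],[530,-484,74,-24,20,-72,-1],[530,-484,74,-24,20,-72,-1]]'
python3 - <<'E'
from h import *
n=axis(180); print(delta(tool(),pose(np.array([.595,-.043,.091])+.085*n,n,yawd(86))),env.get_state()['joints'])
E
```

```text
time: 1.1
position: [0.2879, -0.4271, 0.214]
ee_rot: [0.102, 0.885, 0.441, 0.106]
wrist_force: [0.9, -0.1, -0.1]
gripper_width: 0.0869
gripper_force: 0.0
(array([460. , -38. ,  86.9]), array([-10.5,   9.2, -32.1])) [ 1.18531441 -0.06116373 -0.1551878   1.99680477 -0.24343293  0.99490241
  0.49469808]
```

```bash
python3 -m jog '[[460,-38,87,-10.5,9,-32,-1],[460,-38,87,-10.5,9,-32,-1],[460,-38,87,-10.5,9,-32,-1],[460,-38,87,-10.5,9,-32,-1],[460,-38,87,-10.5,9,-32,-1]]'
python3 - <<'E'
from h import *
n=axis(180); print(delta(tool(),pose(np.array([.595,-.043,.091])+.085*n,n,yawd(86))),env.get_state()['joints'])
E
```

```text
time: 1.6
position: [0.4293, -0.2243, 0.1878]
ee_rot: [0.172, 0.706, 0.663, 0.181]
wrist_force: [0.6, -0.5, -0.3]
gripper_width: 0.0871
gripper_force: 0.0
(array([187.3,  86.7,  79.3]), array([-0.1,  0.2, -0. ])) [ 0.95858707 -0.22578706 -0.32778994  2.24985965 -0.53536938  0.75079323
  0.89165587]
```

```bash
python3 -m jog '[[187,87,79,0,0,0,-1],[187,87,79,0,0,0,-1],[187,87,79,0,0,0,-1],[187,87,79,0,0,0,-1],[187,87,79,0,0,0,-1]]'
python3 - <<'E'
from h import *
s=env.get_state();T=tool(s); a=env.capture('wrist'); np.save('T1.npy',T); cv2.imwrite('pics/w1.png',a)
print(s['joints'])
for n in ["ring_face","lens_barrel"]:
    for r in env.regions_of(n,"wrist")[:2]: print(n,r['confidence'],r['box'])
n=axis(180);print(delta(T,pose(np.array([.595,-.043,.091])+.085*n,n,yawd(86))))
x,y=np.clip(proj('wrist',[.595,-.043,.091],T)[0].astype(int),70,10000);print(x,y); 
c=a[max(0,y-80):y+80,max(0,x-106):x+106]; cv2.imwrite('pics/w1c.png',cv2.resize(c,None,fx=3.75,fy=3.75,interpolation=cv2.INTER_CUBIC)); print(c.shape,max(0,y-80),max(0,x-106))
E
```

```text
time: 2.1
position: [0.5573, -0.04, 0.1674]
ee_rot: [0.171, 0.706, 0.662, 0.182]
wrist_force: [-0.9, -0.9, -0.3]
gripper_width: 0.0871
gripper_force: 0.0
[ 0.90709068 -0.09266516 -0.86047223  2.16607359 -0.16622937  0.53474507
  0.08781905]
lens_barrel 0.88 [207.2, 149.1, 95.8, 97.9]
lens_barrel 0.24 [29.3, 4.2, 32.3, 19.9]
(array([-3.3, -3.8,  0.2]), array([-0. ,  0. , -0.2]))
253 205
(160, 212, 3) 125 147
```

View pics/w1c.png

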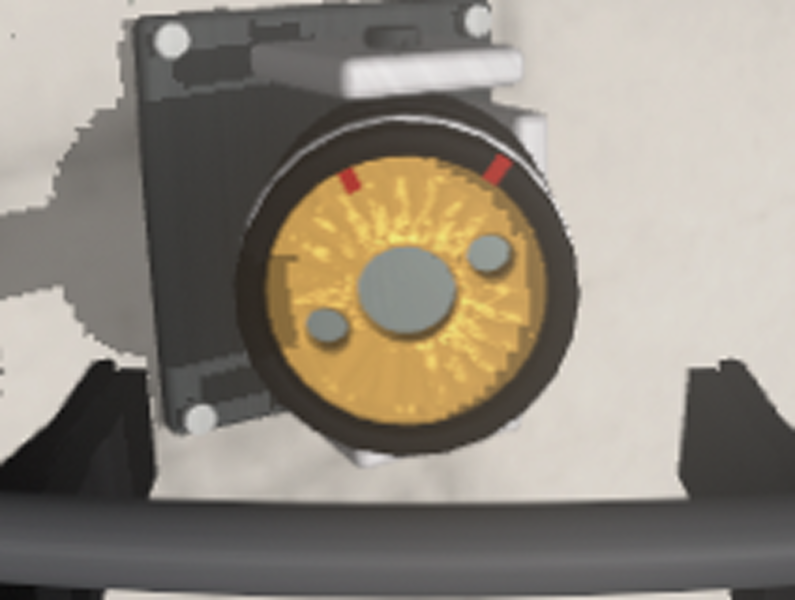

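The close view shows the ring with its holes at crop (490,253) and (327,326), the ring mark at (350,181) and the rim mark at (497,171). Next I'll fit the pose.

```bash
cat > fit.py <<'E'
from h import *
from scipy.optimize import least_squares
T=np.load('T1.npy'); f=lambda u,v: np.array([u/3.75+147,v/3.75+125])
sc=[on_z('wrist',f(*p),.012,T) for p in [(172,41),(479,20),(201,418)]]
print('screws',np.round(sc,4)); e=sc[0]-sc[2]; g=sc[1]-sc[0]
print('yaw edges',np.degrees(np.arctan2(e[1],e[0]))-90,np.degrees(np.arctan2(g[1],g[0])), np.linalg.norm(e),np.linalg.norm(g))
def frame(az,phi):
    n=axis(az); x=np.cross([0,0,1.],n); x/=np.linalg.norm(x); y=np.cross(n,x); return n,np.cos(phi)*x+np.sin(phi)*y,-np.sin(phi)*x+np.cos(phi)*y
H1,H2,C,M,RM=f(490,254),f(327,326),f(407,291),f(350,181),f(497,171)
import sys
az_in=float(sys.argv[1]) if len(sys.argv)>1 else None
def res(p):
    az=p[3] if az_in is None else az_in
    n,x,y=frame(az,p[4]); c=p[:3]
    P=proj('wrist',[c+.02*x,c-.02*x,c],T); r=[P[0]-H1,P[1]-H2,P[2]-C]
    th=np.linspace(0,2*np.pi,90); n_,a,b=frame(az,0)
    E=proj('wrist',c+.005*n+.038*(np.cos(th)[:,None]*a+np.sin(th)[:,None]*b),T)
    ext=np.r_[E.min(0),E.max(0)]; r.append((ext-np.r_[f(235,118),f(580,455)])*.7)
    r.append((proj('top',[c])[0]-[249.5,170.5])*.2); r.append((proj('side',[c])[0]-[235.5,190])*.2)
    if az_in is None: r.append([(az-180)*.02])
    return np.concatenate(r)
best=min((least_squares(res,[.595,-.043,.091,180,ph]) for ph in (0,1.5,3,4.5)),key=lambda r:r.cost)
p=best.x; az=p[3] if az_in is None else az_in
n,x,y=frame(az,p[4]); c=p[:3]
print('c',c.round(4),'az',az,'cost',best.cost,'x',x.round(3),'yaw x',np.degrees(np.arctan2(x[1],x[0])),'res',best.fun.round(1))
def ang(px,h):
    v=on_plane('wrist',px,c+h*n,n,T)-c-h*n; return np.degrees(np.arctan2(v@y,v@x)),np.linalg.norm(v)
print('ring mark',ang(M,0),'rim mark',ang(RM,.005))
np.savez('ring.npz',c=c,n=n,x=x,y=y)
E
python3 fit.py
```

```text
screws [[ 0.5735  0.0129  0.012 ]
 [ 0.6686  0.0082  0.012 ]
 [ 0.5684 -0.0944  0.012 ]]
yaw edges -2.730469710497033 -2.85367732370659 0.10741061200073165 0.09518557138070291
c [ 0.5986 -0.0412  0.0886] az 168.83619473085224 cost 0.4290731027634983 x [0.838 0.351 0.418] yaw x 22.758102667959875 res [-0.  -0.2 -0.1 -0.1  0.1 -0.3 -0.1  0.5  0.1  0.4 -0.2 -0.1 -0.3  0.2
 -0.2]
ring mark (np.float64(92.77459670164721), np.float64(0.027450228683166825)) rim mark (np.float64(30.461268137101317), np.float64(0.03334862106793697))
```

```bash
python3 fit.py 177.2; python3 - <<'E'
from h import *
# spanner view: axis (0.526,-0.336), slot yaw -25; view pose with TCP 0.17
for y in (65,-25): print(y,delta(tool(),pose([.526,-.336,.19],[0,0,1],yawd(y))))
E
```

```text
screws [[ 0.5735  0.0129  0.012 ]
 [ 0.6686  0.0082  0.012 ]
 [ 0.5684 -0.0944  0.012 ]]
yaw edges -2.730469710497033 -2.85367732370659 0.10741061200073165 0.09518557138070291
c [ 0.5977 -0.0406  0.0902] az 177.2 cost 0.6790999391900061 x [0.82  0.361 0.444] yaw x 23.758235196598303 res [ 0.1 -0.2 -0.2 -0.1  0.1 -0.3 -0.4  0.9  0.3  0.  -0.2 -0.1 -0.3  0.1]
ring mark (np.float64(91.78283757954385), np.float64(0.027449503823479146)) rim mark (np.float64(30.838226484305675), np.float64(0.03359567857370202))
65 (array([-292.9,    4.8,  -34.3]), array([28.1, -7.1, 20.7]))
-25 (array([-292.9,    4.8,  -34.3]), array([ 17.3, -29. , 108.5]))
```

```bash
python3 -m jog '[[-293,5,-34,28,-7,21,-1],[-293,5,-34,28,-7,21,-1],[-293,5,-34,28,-7,21,-1],[-293,5,-34,28,-7,21,-1],[-293,5,-34,28,-7,21,-1]]'
python3 - <<'E'
from h import *
print(delta(tool(),pose([.526,-.336,.19],[0,0,1],yawd(65))))
E
```

```text
time: 2.75
position: [0.5293, -0.2958, 0.1856]
ee_rot: [-0.003, 0.846, 0.533, 0.0]
wrist_force: [1.4, -0.1, -0.4]
gripper_width: 0.0871
gripper_force: 0.0
(array([-37.7,  14.4,  -4.6]), array([-0.2, -0.2, -0.6]))
```

```bash
python3 -m jog '[[-38,14,-5,0,0,-0.5,-1],[-38,14,-5,0,0,-0.5,-1],[-38,14,-5,0,0,-0.5,-1]]'
python3 - <<'E'
from h import *
s=env.get_state();T=tool(s); a=env.capture('wrist'); np.save('T2.npy',T); cv2.imwrite('pics/w2.png',a)
print(np.round(T,4)[:3])
for r in env.regions_of("spanner","wrist")[:3]: print(r['confidence'],r['box'])
x,y=proj('wrist',[.526,-.336,.06],T)[0].astype(int);print(x,y)
y0=max(0,y-80);x0=x-106
c=a[y0:y0+160,x0:x0+212]; cv2.imwrite('pics/w2c.png',cv2.resize(c,None,fx=3.75,fy=3.75,interpolation=cv2.INTER_CUBIC)); print(c.shape,x0,y0)
E
```

```text
time: 3.05
position: [0.5246, -0.3348, 0.1907]
ee_rot: [-0.001, 0.844, 0.537, 0.002]
wrist_force: [-0.4, 0.5, -0.4]
gripper_width: 0.087
gripper_force: 0.0
[[ 4.239e-01  9.057e-01  1.600e-03  5.246e-01]
 [ 9.057e-01 -4.240e-01  3.200e-03 -3.348e-01]
 [ 3.600e-03  1.000e-04 -1.000e+00  1.907e-01]]
0.87 [226.6, 165.6, 50.3, 42.5]
0.8 [169.8, 29.2, 64.2, 74.9]
260 187
(160, 212, 3) 154 107
```

View pics/w2c.png

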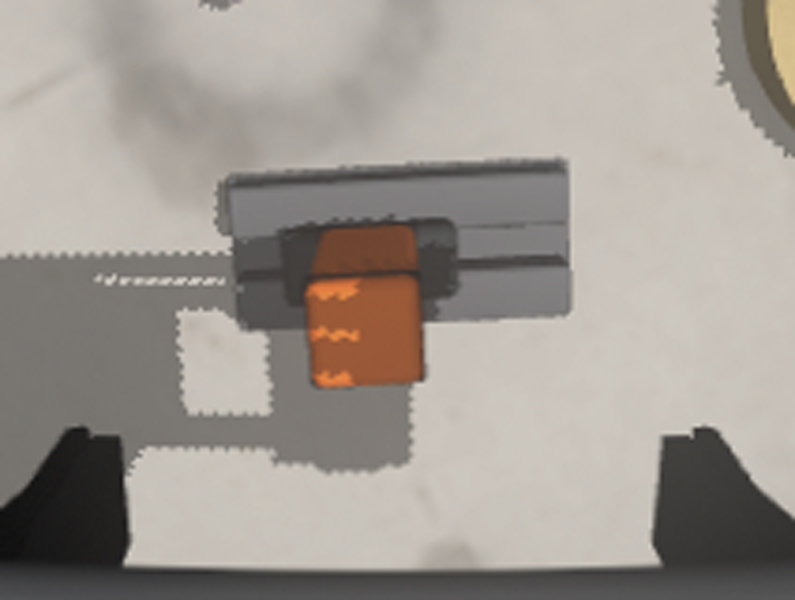

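```bash
python3 - <<'E'
from h import *
T=np.load('T2.npy'); f=lambda u,v: np.array([u/3.75+154,v/3.75+107])
def quad(ps,z): return np.array([on_z('wrist',f(*p),z,T) for p in ps])
h=quad([(306,283),(418,275),(425,380),(312,388)],.096); r=quad([(230,180),(569,162),(571,316),(242,329)],.02)
cb=quad([(284,229),(457,220),(458,293),(290,303)],.032)
for n,q in (('handle',h),('rest',r),('xbar',cb)):
    e=q[1]-q[0]+q[2]-q[3]; g=q[0]-q[3]+q[1]-q[2]
    print(n,q.mean(0).round(4),'yaw',np.degrees(np.arctan2(e[1],e[0])).round(1),(np.degrees(np.arctan2(g[1],g[0]))-90).round(1),np.linalg.norm(e)/2,np.linalg.norm(g)/2)
c=(h.mean(0)); yw=-25
print(np.degrees(np.arctan2(T[1,1],T[0,1])))
E
```

```text
handle [ 0.5204 -0.3295  0.096 ] yaw -20.8 -22.1 0.025563514353151774 0.024936886748507654
rest [ 0.5299 -0.3316  0.02  ] yaw -22.4 -22.3 0.09823520667003223 0.04576546960079796
xbar [ 0.5213 -0.329   0.032 ] yaw -21.9 -22.7 0.048124280172246 0.02134236330802808
-25.084373729709295
```

```bash
python3 - <<'E'
from h import *
print(delta(tool(),pose([.5207,-.3293,.064],[0,0,1],yawd(67.9))))
E
```

```text
(array([ 1.000e-01, -5.800e+00,  1.271e+02]), array([ 0. , -0.2, -2.8]))
```

```bash
python3 -m jog '[[0,-6,45,0,-0.2,-2.8,-1],[0,-6,80,0,-0.2,-2.8,-1],[0,-6,110,0,-0.2,-2.8,-1],[0,-6,127,0,-0.2,-2.8,-1],[0,-6,127,0,-0.2,-2.8,-1]]' 30
python3 -m jog '[[0,0,0,0,0,0,0.5],[0,0,0,0,0,0,0.7],[0,0,0,0,0,0,1],[0,0,0,0,0,0,1],[0,0,0,0,0,0,1]]' 45
python3 - <<'E'
from h import *
s=env.get_state();print(np.round(tool(s),4)[:3],s['gripper_width'],s['gripper_force'],s['wrist_force'],s['ft_torque'])
E
```

```text
time: 3.65
position: [0.5198, -0.3287, 0.0623]
ee_rot: [-0.001, 0.829, 0.559, -0.0]
wrist_force: [0.9, -0.4, 0.2]
gripper_width: 0.087
gripper_force: 0.0
time: 4.15
position: [0.5211, -0.3305, 0.0648]
ee_rot: [0.001, 0.83, 0.558, 0.0]
wrist_force: [-0.6, -0.4, -0.8]
gripper_width: 0.055
gripper_force: 0.0
[[ 3.763e-01  9.265e-01  1.900e-03  5.211e-01]
 [ 9.265e-01 -3.763e-01 -1.500e-03 -3.305e-01]
 [-7.000e-04  2.300e-03 -1.000e+00  6.480e-02]] 0.0550398608342229 0.0 [-0.62128166 -0.43625239 -0.81631079] [-0.05099702 -0.08968893 -0.04606831]
```

```bash
python3 -m jog '[[0,0,0,0,0,0,1],[0,0,0,0,0,0,1],[0,0,0,0,0,0,1],[0,0,0,0,0,0,1],[0,0,0,0,0,0,1]]' 45
python3 - <<'E'
from h import *
s=env.get_state();T=tool(s);np.save('Tg.npy',T);print(np.round(T,4)[:3],s['wrist_force'],s['ft_torque'])
E
```

```text
time: 4.65
position: [0.5209, -0.3303, 0.0642]
ee_rot: [0.001, 0.829, 0.559, 0.0]
wrist_force: [0.4, -0.1, -0.4]
gripper_width: 0.0259
gripper_force: 45.0
[[ 3.761e-01  9.266e-01  1.300e-03  5.209e-01]
 [ 9.266e-01 -3.761e-01 -9.000e-04 -3.303e-01]
 [-3.000e-04  1.500e-03 -1.000e+00  6.420e-02]] [ 0.35147476 -0.07537454 -0.40958601] [-0.00540219 -0.02346562  0.02526139]
```

```bash
cat >> h.py <<'E'
def ringpose(off, turn=0., L=.044, dx=0., dy=0.):
    """TCP pose with spanner origin `off` m above ring face, turned clockwise by turn rad from first-seen ring angle"""
    d=np.load('ring.npz'); c,n,x,y=[d[k] for k in 'cnxy']
    a=-turn; ty=np.cos(a)*x+np.sin(a)*y; T=np.eye(4); T[:3,:3]=np.c_[np.cross(ty,-n),ty,-n]
    T[:3,3]=c+(off+L)*n+dx*x+dy*y; return T
E
python3 -m jog '[[0,0,-40,0,0,0,1],[0,0,-80,0,0,0,1],[0,0,-110,0,0,0,1],[0,0,-120,0,0,0,1]]' 45
python3 - <<'E'
from h import *
print(delta(tool(),ringpose(.06)),ringpose(.06)[:3,3])
E
```

```text
time: 5.05
position: [0.5222, -0.3306, 0.1877]
ee_rot: [0.003, 0.829, 0.559, 0.001]
wrist_force: [0.9, -0.1, -1.7]
gripper_width: 0.0256
gripper_force: 45.0
(array([280.5, -86.7,   5.6]), array([-29.3,  -0.9, -41.9])) [ 0.54738146 -0.03812976  0.18120706]
```

```bash
python3 -m jog '[[280,-87,5,-29,-1,-42,1],[280,-87,5,-29,-1,-42,1],[280,-87,5,-29,-1,-42,1],[280,-87,5,-29,-1,-42,1],[280,-87,5,-29,-1,-42,1]]'
python3 - <<'E'
from h import *
print(delta(tool(),ringpose(.06)),env.get_state()['joints'])
E
```

```text
time: 5.55
position: [0.5411, -0.0792, 0.1785]
ee_rot: [0.178, 0.601, 0.771, 0.11]
wrist_force: [0.5, 2.8, -0.4]
gripper_width: 0.0255
gripper_force: 45.0
(array([38. , 17. , -1.7]), array([-5. , -0.4, -6.4])) [ 1.06819683 -0.09659911 -0.95046708  2.106781   -0.12307491  0.67065744
  0.42921715]
```

```bash
python3 -m jog '[[38,17,-2,-5,-0.4,-6.4,1],[38,17,-2,-5,-0.4,-6.4,1],[38,17,-2,-5,-0.4,-6.4,1]]'
python3 - <<'E'
from h import *
print(delta(tool(),ringpose(.022)),env.get_state()['joints'])
E
```

```text
time: 5.85
position: [0.5473, -0.0398, 0.182]
ee_rot: [0.212, 0.551, 0.796, 0.131]
wrist_force: [-0.1, -0.4, -0.6]
gripper_width: 0.026
gripper_force: 45.0
(array([ 1.7,  0.4, 38.7]), array([-0.2,  0. , -0.2])) [ 1.01139292 -0.16396757 -0.94503192  2.16406731 -0.23154368  0.5790672
  0.56007203]
```

```bash
python3 -m jog '[[1.5,0,20,0,0,0,1],[1.5,0,38.5,0,0,0,1],[1.5,0,38.5,0,0,0,1],[1.5,0,38.5,0,0,0,1]]'
python3 - <<'E'
from h import *
Ps=[];
for i in range(4):
    s=env.get_state();T=tool(s); Ps.append(T[:3,3]); a=env.capture('wrist'); 
print(np.round(Ps,4)); T[:3,3]=np.mean(Ps,0)
np.save('T3.npy',T); cv2.imwrite('pics/w3.png',a)
print(delta(T,ringpose(.022)))
d=np.load('ring.npz'); x,y=proj('wrist',d['c'],T)[0].astype(int);y0=max(0,y-90);x0=x-80
c=a[y0:y0+120,x0:x0+160]; print(x0,y0,c.shape)
c=cv2.resize(c,None,fx=5,fy=5,interpolation=cv2.INTER_CUBIC)
L=.044; sp=T@np.c_[[[0,.02,L+.008],[0,-.02,L+.008],[0,.025,L],[0,-.025,L]],np.ones(4)].T; sp=sp[:3].T
tt=[d['c']+.02*d['x'],d['c']-.02*d['x']]
for P,col in ((sp,(255,0,0)),(tt,(0,255,0))):
    for q in proj('wrist',P,T): cv2.circle(c,tuple(int(v) for v in (q-[x0,y0]+.5)*5),3,col,-1)
cv2.imwrite('pics/w3c.png',c)
E
```

```text
time: 6.25
position: [0.5661, -0.0404, 0.1483]
ee_rot: [0.211, 0.553, 0.795, 0.132]
wrist_force: [0.3, -0.2, -0.4]
gripper_width: 0.0257
gripper_force: 45.0
[[ 0.5661 -0.0404  0.1483]
 [ 0.5663 -0.0403  0.1489]
 [ 0.5664 -0.0403  0.1492]
 [ 0.5665 -0.0402  0.1494]]
(array([ 1.5, -0.4,  0.6]), array([-0.1,  0.1, -0.3]))
177 118 (120, 160, 3)
```

View pics/w3c.png

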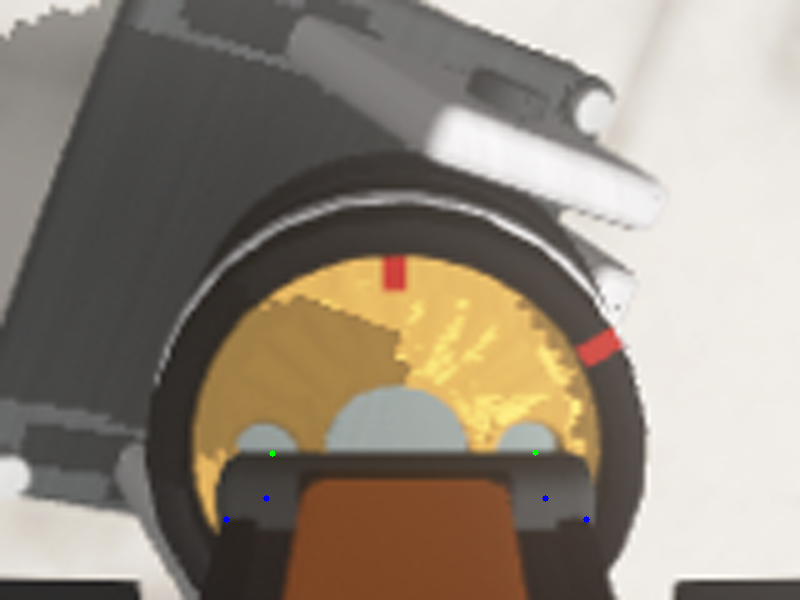

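The crop shows hole tops at (267,423) and (528,422), the opening top at (398,386) and the crossbar's rear top edge at row 455. The rotation looks aligned, so I'll quantify the small x/y errors.

```bash
python3 - <<'E'
from h import *
T=np.load('T3.npy'); d=np.load('ring.npz'); c,n,x,y=[d[k] for k in 'cnxy']; o=np.array([177,118])
pc=lambda X: ((proj('wrist',X,T)-o+.5)*5).round(1)
R=ringpose(0)[:3,:3]; tx=R[:,0]
print('hole tops',pc([c+.02*x+.005*tx,c-.02*x+.005*tx]),'open top',pc([c+.011*tx]),'sens 1mm',pc([c+.012*tx])-pc([c+.011*tx]),'open lr',pc([c-.011*x,c+.011*x]), 'mark outer',pc([c+.031*tx]),'rim mark top')
W=lambda v:(T@np.r_[v,1])[:3]
for L in (.042,.044,.046):
  print(L,'xbar rear top',pc([W([.011,-.025,L-.012]),W([.011,.025,L-.012])]),'handle rear bottom', pc([W([.013,-.013,L-.012]),W([.013,.013,L-.012])]))
print('sens',pc([W([.012,0,.032])])-pc([W([.011,0,.032])]))
E
```

```text
hole tops [[536.4 421.3]
 [271.8 422.7]] open top [[403.8 384.2]] sens 1mm [[ 0.  -6.4]] open lr [[331.9 453.6]
 [476.7 452.9]] mark outer [[402.9 253.4]] rim mark top
0.042 xbar rear top [[209.9 481.7]
 [602.6 481.5]] handle rear bottom [[303.3 467.4]
 [509.1 467.3]]
0.044 xbar rear top [[211.8 476.1]
 [600.7 475.9]] handle rear bottom [[304.3 461.9]
 [508.1 461.8]]
0.046 xbar rear top [[213.7 470.7]
 [598.8 470.4]] handle rear bottom [[305.4 456.5]
 [507.1 456.4]]
sens [[ 0.  -7.3]]
```

```bash
python3 - <<'E'
from h import *
T=np.load('T2.npy'); o=np.array([154,107]); pc=lambda X: ((proj('wrist',X,T)-o+.5)*3.75).round(1)
a=np.radians(-22.2); ex=np.array([np.cos(a),np.sin(a),0]); ey=np.array([-np.sin(a),np.cos(a),0]); s=np.array([.5207,-.3293,.02]); ez=np.array([0,0,1.])
for nm,yy,z in (('under rear',.011,0),('top rear',.011,.012),('handle bot rear',.013,.012),('handle top rear',.013,.076),('handle top front',-.013,.076),('top front',-.011,.012)):
    print(nm,pc([s-.013*ex+yy*ey+z*ez,s+.013*ex+yy*ey+z*ez]).tolist())
A=cv2.imread('pics/w2c.png'); col=A[205:290:1,365]; 
print([ (205+i,*map(int,v)) for i,v in enumerate(col)][::3])
B=cv2.imread('pics/w3c.png'); print([ (440+i,*map(int,v)) for i,v in enumerate(B[440:500,405])][::3]); print([ (440+i,*map(int,v)) for i,v in enumerate(B[440:540,260])][::3])
E
```

```text
under rear [[324.1, 220.7], [413.8, 216.2]]
top rear [[321.6, 229.3], [414.6, 224.6]]
handle bot rear [[321.2, 222.3], [414.3, 217.6]]
handle top rear [[303.8, 280.2], [420.0, 274.3]]
handle top front [[312.1, 389.4], [425.0, 384.1]]
top front [[326.8, 305.0], [418.2, 300.5]]
[(205, 126, 125, 128), (208, 125, 124, 127), (211, 125, 124, 127), (214, 128, 127, 130), (217, 104, 104, 107), (220, 73, 74, 77), (223, 61, 64, 70), (226, 52, 61, 78), (229, 50, 67, 102), (232, 50, 70, 113), (235, 50, 69, 111), (238, 50, 69, 111), (241, 49, 69, 111), (244, 50, 69, 111), (247, 50, 69, 112), (250, 50, 69, 112), (253, 49, 69, 112), (256, 49, 68, 108), (259, 48, 66, 103), (262, 48, 65, 102), (265, 48, 67, 106), (268, 48, 67, 105), (271, 46, 61, 90), (274, 46, 56, 73), (277, 48, 63, 94), (280, 50, 76, 129), (283, 52, 82, 141), (286, 53, 84, 144), (289, 54, 87, 150)]
[(440, 166, 170, 162), (443, 165, 170, 161), (446, 166, 171, 162), (449, 139, 144, 138), (452, 99, 105, 104), (455, 65, 72, 77), (458, 45, 53, 62), (461, 49, 56, 65), (464, 50, 58, 66), (467, 49, 57, 67), (470, 42, 53, 66), (473, 36, 49, 66), (476, 36, 49, 66), (479, 39, 60, 95), (482, 42, 75, 129), (485, 41, 76, 133), (488, 40, 74, 128), (491, 40, 74, 128), (494, 41, 74, 128), (497, 41, 74, 128)]
[(440, 155, 159, 150), (443, 154, 158, 150), (446, 154, 157, 149), (449, 128, 131, 125), (452, 91, 95, 93), (455, 60, 65, 67), (458, 43, 48, 54), (461, 47, 51, 57), (464, 48, 53, 58), (467, 50, 54, 58), (470, 51, 55, 60), (473, 53, 57, 62), (476, 55, 59, 63), (479, 58, 62, 65), (482, 60, 64, 67), (485, 61, 64, 67), (488, 62, 65, 67), (491, 62, 65, 69), (494, 63, 66, 69), (497, 63, 66, 69), (500, 63, 66, 70), (503, 63, 66, 70), (506, 64, 67, 70), (509, 65, 67, 70), (512, 65, 67, 70), (515, 65, 68, 70), (518, 64, 67, 69), (521, 62, 65, 67), (524, 59, 61, 65), (527, 54, 57, 61), (530, 45, 49, 54), (533, 37, 42, 48), (536, 37, 41, 48), (539, 36, 40, 47)]
```

```bash
python3 -m jog '[[2,-1.3,0,0,0,0,1],[2,-1.3,6,0,0,0,1],[2,-1.3,12,0,0,0,1],[2,-1.3,15,0,0,0,1],[2,-1.3,17,0,0,0,1]]' 55
python3 - <<'E'
from h import *
s=env.get_state(); print(delta(tool(s),ringpose(0)),s['wrist_force'],s['ft_torque'])
E
```

```text
time: 6.95
position: [0.5728, -0.0385, 0.1329]
ee_rot: [0.212, 0.552, 0.796, 0.131]
wrist_force: [-0.0, 0.1, -0.4]
gripper_width: 0.0257
gripper_force: 55.0
(array([-1.2,  0.8,  5.4]), array([-0.1,  0. , -0.2])) [-0.03253652  0.09048737 -0.38468491] [ 0.03695138  0.59056562 -0.05443541]
```

```bash
python3 -m jog '[[0,0,2,0,0,0,1],[0,0,4,0,0,0,1],[0,0,5,0,0,0,1],[0,0,5,0,0,0,1]]' 55
python3 - <<'E'
from h import *
s=env.get_state(); print(delta(tool(s),ringpose(0)),s['wrist_force'],s['ft_torque'])
E
```

```text
time: 7.35
position: [0.5753, -0.0387, 0.1285]
ee_rot: [0.212, 0.552, 0.796, 0.132]
wrist_force: [0.3, 0.3, -1.1]
gripper_width: 0.0257
gripper_force: 55.0
(array([-1.2,  0.7,  0.3]), array([-0.1, -0. , -0.2])) [ 0.32880013  0.31172211 -1.12488066] [-0.02053499  0.5586307   0.04411428]
```

```bash
python3 -m jog '[[0,0,0.5,0,0,0,1],[0,0,1,0,0,0,1],[0,0,1,0,0,0,1]]' 55; python3 -m jog '[[0,0,0.5,0,0,0,1],[0,0,1,0,0,0,1],[0,0,1,0,0,0,1]]' 55
python3 - <<'E'
from h import *
s=env.get_state(); print(delta(tool(s),ringpose(0)),s['wrist_force'],s['ft_torque'])
E
```

```text
time: 7.65
position: [0.5757, -0.0387, 0.1282]
ee_rot: [0.212, 0.552, 0.796, 0.131]
wrist_force: [-14.6, 2.2, 16.7]
gripper_width: 0.0256
gripper_force: 55.0
time: 7.95
position: [0.5759, -0.0387, 0.1279]
ee_rot: [0.212, 0.551, 0.796, 0.13]
wrist_force: [-39.7, 3.6, 44.7]
gripper_width: 0.0255
gripper_force: 55.0
(array([-1.1,  0.5, -0.4]), array([-0.2,  0.1, -0.2])) [-39.65098533   3.59862461  44.68357012] [0.5207557  3.64509091 0.02770654]
```

Firm seating contact came at the predicted seat depth (60 N). I'll back off the load and start turning clockwise (+z of the tool).

```bash
python3 -m jog '[[0,0,-1.4,0,0,0,1],[0,0,-1.4,0,0,0,1],[0,0,-1.4,0,0,5,1],[0,0,-1.4,0,0,10,1],[0,0,-1.4,0,0,10,1]]' 55
python3 - <<'E'
from h import *
s=env.get_state();T=tool(s); print(delta(T,ringpose(0)),T[:3,:3].T@s['wrist_force'],T[:3,:3].T@s['ft_torque'])
E
```

```text
time: 8.45
position: [0.576, -0.04, 0.1286]
ee_rot: [0.2, 0.62, 0.743, 0.15]
wrist_force: [-3.8, -3.0, 6.3]
gripper_width: 0.0257
gripper_force: 55.0
(array([0.4, 0.5, 0.1]), array([ -0.1,   0.1, -10.5])) [-3.08192443 -0.81810109 -7.25641633] [ 0.83494635 -0.75166674 -0.05957787]
```

```bash
python3 -m jog '[[0,0,0,0,0,5,1],[0,0,0,0,0,10,1],[0,0,0,0,0,15,1],[0,0,0,0,0,20,1],[0,0,0,0,0,20,1]]' 55
python3 - <<'E'
from h import *
s=env.get_state();T=tool(s); print(delta(T,ringpose(0)),T[:3,:3].T@s['wrist_force'],T[:3,:3].T@s['ft_torque'])
a=env.capture('wrist'); cv2.imwrite('pics/w4.png',a)
c=a[110:240,160:335]; cv2.imwrite('pics/w4c.png',cv2.resize(c,None,fx=4,fy=4,interpolation=cv2.INTER_CUBIC))
E
```

```text
time: 8.95
position: [0.5761, -0.04, 0.1286]
ee_rot: [0.171, 0.74, 0.624, 0.182]
wrist_force: [-3.2, -3.3, 6.2]
gripper_width: 0.026
gripper_force: 55.0
(array([0.5, 0.3, 0. ]), array([ -0.1,   0.1, -30.5])) [-3.36415215  0.76912284 -6.84776385] [ 0.47064604 -0.96150221 -0.05780897]
```

View pics/w4c.png

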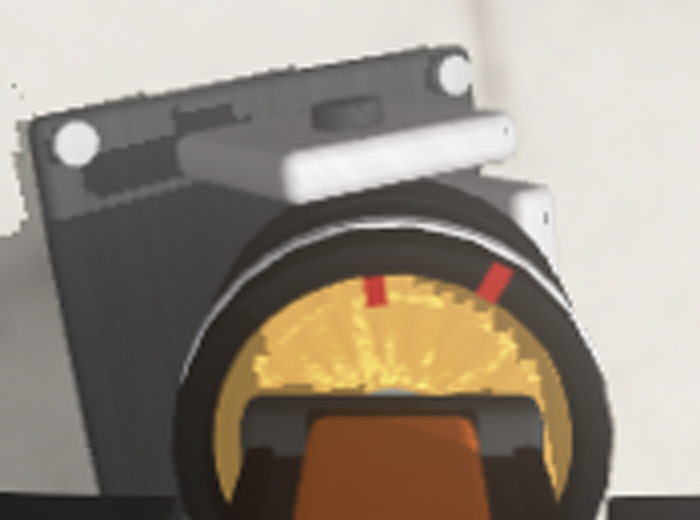

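The crop shows the crossbar seated in the recess and the ring's mark (375,291) following, with the rim mark at (495,284). I'll continue turning.

```bash
python3 -m jog '[[0,0,0,0,0,6,1],[0,0,0,0,0,12,1],[0,0,0,0,0,18,1],[0,0,0,0,0,24,1],[0,0,0,0,0,28,1]]' 55; python3 -m jog '[[0,0,0,0,0,2,1],[0,0,0,0,0,4,1],[0,0,0,0,0,4,1]]' 55
python3 - <<'E'
from h import *
s=env.get_state();T=tool(s); print(delta(T,ringpose(0)),T[:3,:3].T@s['wrist_force'],T[:3,:3].T@s['ft_torque'])
E
```

```text
time: 9.5
position: [0.5762, -0.0401, 0.1287]
ee_rot: [0.122, 0.869, 0.426, 0.218]
wrist_force: [-2.4, -3.6, 4.9]
gripper_width: 0.0256
gripper_force: 55.0
time: 9.8
position: [0.5762, -0.04, 0.1287]
ee_rot: [0.115, 0.883, 0.397, 0.222]
wrist_force: [-2.6, -5.1, 6.4]
gripper_width: 0.0256
gripper_force: 55.0
(array([ 0.5, -0.1,  0.1]), array([ -0. ,   0.1, -62.3])) [-3.37330887  4.08643869 -6.75200329] [-0.52305953 -1.25989263 -0.03121198]
```

```bash
for i in 1 2; do :; done; python3 -m jog '[[0,0,0,0,0,1.5,1],[0,0,0,0,0,3,1],[0,0,0,0,0,3,1]]' 55
python3 - <<'E'
from h import *
s=env.get_state();T=tool(s); print(delta(T,ringpose(0)),T[:3,:3].T@s['wrist_force'],T[:3,:3].T@s['ft_torque'])
E
python3 -m jog '[[0,0,0,0,0,1.5,1],[0,0,0,0,0,2.5,1],[0,0,0,0,0,2.5,1]]' 55
python3 - <<'E'
from h import *
s=env.get_state();T=tool(s); print(delta(T,ringpose(0)),T[:3,:3].T@s['wrist_force'],T[:3,:3].T@s['ft_torque'])
a=env.capture('wrist'); cv2.imwrite('pics/w5.png',a)
c=a[110:240,160:335]; cv2.imwrite('pics/w5c.png',cv2.resize(c,None,fx=4,fy=4,interpolation=cv2.INTER_CUBIC))
E
```

```text
time: 10.1
position: [0.5761, -0.0401, 0.1286]
ee_rot: [0.109, 0.893, 0.375, 0.225]
wrist_force: [-2.4, -5.9, 5.2]
gripper_width: 0.0258
gripper_force: 55.0
(array([ 0.6, -0.1,  0.1]), array([ -0. ,   0.2, -65.3])) [-3.98630734  4.5136203  -5.58111759] [-0.59203722 -1.29244233 -0.24015844]
time: 10.4
position: [0.5761, -0.0401, 0.1287]
ee_rot: [0.105, 0.9, 0.356, 0.227]
wrist_force: [-2.0, -7.1, 4.9]
gripper_width: 0.026
gripper_force: 55.2
(array([ 0.6, -0.2,  0.1]), array([  0. ,   0.2, -67.6])) [-4.4926594   5.68507271 -5.03754343] [-0.79371554 -1.40951386 -1.04905899]
```

View pics/w5c.png

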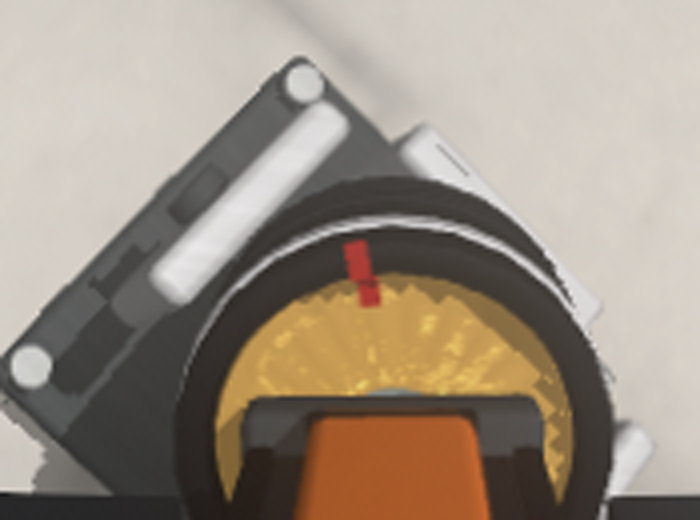

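The marks meet and the torque rose to 1.05 N m, so the ring is at its stop. I'll ease back 4° within the hole play, then withdraw along the axis.

```bash
python3 -m jog '[[0,0,0,0,0,-2,1],[0,0,0,0,0,-4,1],[0,0,0,0,0,-4,1]]' 55
python3 - <<'E'
from h import *
s=env.get_state();T=tool(s); print(T[:3,:3].T@s['wrist_force'],T[:3,:3].T@s['ft_torque'])
E
python3 -m jog '[[0,0,-3,0,0,0,1],[0,0,-9,0,0,0,1],[0,0,-25,0,0,0,1],[0,0,-55,0,0,0,1],[0,0,-60,0,0,0,1]]' 55
python3 - <<'E'
from h import *
s=env.get_state();T=tool(s); print(T[:3,:3].T@s['wrist_force'],T[:3,:3].T@s['ft_torque'],s['joints'])
cent=np.array([.5299,-.3316,.0]); 
print(delta(T,pose([.5299,-.3316,.17],[0,0,1],yawd(67.7))))
E
```

```text
time: 10.75
position: [0.5761, -0.0398, 0.1286]
ee_rot: [0.112, 0.887, 0.387, 0.224]
wrist_force: [-3.2, -3.9, 6.0]
gripper_width: 0.0257
gripper_force: 55.0
[-2.97104991  2.83615362 -6.70863565] [-0.28432208 -1.16331988 -0.09002621]
time: 11.25
position: [0.547, -0.0364, 0.183]
ee_rot: [0.112, 0.887, 0.387, 0.225]
wrist_force: [0.8, -0.5, -1.2]
gripper_width: 0.026
gripper_force: 55.0
[-0.30674099  0.4186659   1.41212809] [ 0.33498293 -0.43340732 -0.02139058] [ 0.98202502 -0.16822698 -0.92454254  2.1683215  -0.22797807  0.57508232
 -0.55861006]
(array([-231.9,  183.6,   10.5]), array([ 25.4, -14.5, -20.1]))
```

```bash
python3 - <<'E'
from h import *
a=env.capture('wrist'); cv2.imwrite('pics/w6.png',a)
E
python3 -m jog '[[-230,184,-10,25,-14,-20,1],[-230,184,-10,25,-14,-20,1],[-230,184,-10,25,-14,-20,1],[-230,184,-10,25,-14,-20,1],[-230,184,-10,25,-14,-20,1]]' 55
python3 - <<'E'
from h import *
s=env.get_state();T=tool(s); print(delta(T,pose([.5299,-.3316,.17],[0,0,1],yawd(67.7))))
E
```

```text
time: 11.8
position: [0.526, -0.2878, 0.1822]
ee_rot: [-0.002, 0.83, 0.558, 0.003]
wrist_force: [2.2, 0.7, -1.2]
gripper_width: 0.0259
gripper_force: 55.0
(array([-39.1,  20.1,  11.9]), array([-0. , -0.4,  0.1]))
```

```bash
python3 -m jog '[[-40,20,0,0,-0.4,0,1],[-40,20,12,0,-0.4,0,1],[-40,20,12,0,-0.4,0,1]]' 55
python3 - <<'E'
from h import *
s=env.get_state();T=tool(s); print(delta(T,pose([.5298,-.3332,.087],[0,0,1],yawd(67.8))))
E
```

```text
time: 12.1
position: [0.5269, -0.3315, 0.1692]
ee_rot: [0.0, 0.832, 0.555, 0.001]
wrist_force: [0.4, 1.4, -1.9]
gripper_width: 0.0256
gripper_force: 55.0
(array([-0.6,  3.3, 82.2]), array([ 0. , -0. , -0.4]))
```

```bash
python3 -m jog '[[-0.6,3,40,0,0,-0.4,1],[-0.6,3,70,0,0,-0.4,1],[-0.6,3,82,0,0,-0.4,1],[-0.6,3,82,0,0,-0.4,1]]' 55
python3 - <<'E'
from h import *
for i in range(4): s=env.get_state();T=tool(s);a=env.capture('wrist')
np.save('T7.npy',T); print(T[:3].round(4))
print(delta(T,pose([.5298,-.3332,.087],[0,0,1],yawd(67.8))))
x,y=proj('wrist',[.53,-.3325,.02],T)[0].astype(int);y0=y-70;x0=x-80;print(x0,y0)
c=cv2.resize(a[y0:y0+120,x0:x0+160],None,fx=5,fy=5,interpolation=cv2.INTER_CUBIC)
pc=lambda X: ((proj('wrist',X,T)-[x0,y0]+.5)*5)
e=yawd(-22.3); g=yawd(67.7); rc=np.array([.5299,-.3316,.02])
for yy,col in ((.022,(0,255,0)),(-.006,(0,255,255)),(.006,(0,255,255)),(0,(255,255,0))):
    p=pc([rc-.05*e+yy*g,rc+.05*e+yy*g]).astype(int).tolist(); cv2.line(c,p[0],p[1],col,1)
for v in ([.011,-.025,.044],[.011,.025,.044],[0,.02,.052],[0,-.02,.052]): cv2.circle(c,tuple(pc([(T@np.r_[v,1])[:3]])[0].astype(int).tolist()),3,(255,0,0),-1)
cv2.imwrite('pics/w7c.png',c)
E
```

```text
time: 12.5
position: [0.5302, -0.331, 0.0893]
ee_rot: [0.001, 0.829, 0.559, 0.001]
wrist_force: [0.9, 0.8, -0.6]
gripper_width: 0.0254
gripper_force: 55.0
[[ 3.748e-01  9.271e-01  6.700e-03  5.320e-01]
 [ 9.271e-01 -3.748e-01 -3.400e-03 -3.326e-01]
 [-7.000e-04  7.400e-03 -1.000e+00  9.270e-02]]
(array([-1.3, -1.9,  5.7]), array([0.4, 0. , 0.2]))
175 138
```

View pics/w7c.png

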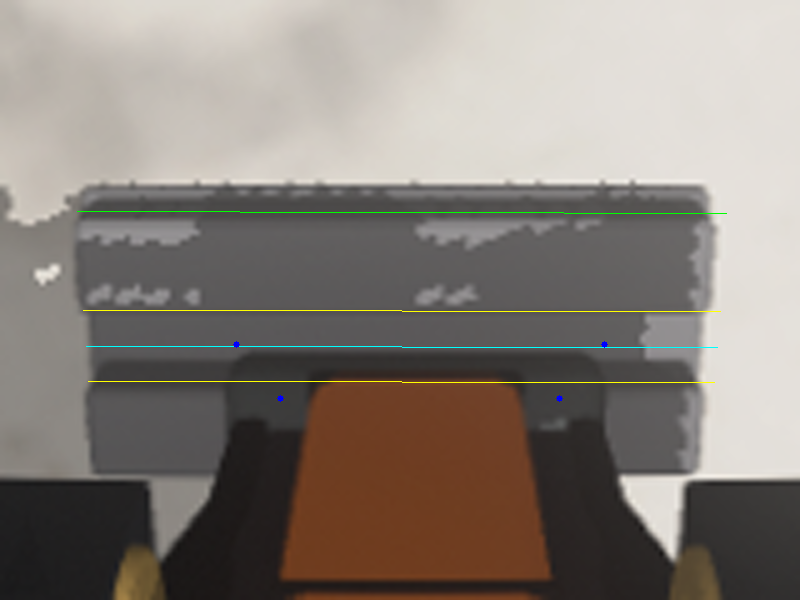

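The gap between the rails runs from row 310 to 381 and matches the model. The crossbar is parallel to it but about 1 mm too far front, so I'll shift 1 mm and lower.

```bash
python3 -m jog '[[1,0,5,0,0,0,1],[1,0,12,0,0,0,1],[1,0,18,0,0,0,1],[1,0,20,0,0,0,1],[1,0,20,0,0,0,1]]' 55
python3 -m jog '[[0,0,1,0,0,0,1],[0,0,2,0,0,0,1],[0,0,2,0,0,0,1]]' 55
python3 - <<'E'
from h import *
s=env.get_state(); print(s['wrist_force'],s['ft_torque'])
E
```

```text
time: 13.2
position: [0.531, -0.3317, 0.0703]
ee_rot: [0.002, 0.829, 0.559, 0.001]
wrist_force: [-0.3, -0.9, -0.9]
gripper_width: 0.0257
gripper_force: 55.0
time: 13.5
position: [0.5313, -0.3318, 0.0689]
ee_rot: [0.002, 0.829, 0.559, 0.001]
wrist_force: [0.1, 0.4, -1.4]
gripper_width: 0.0258
gripper_force: 55.0
[ 0.09789679  0.44951229 -1.43531973] [-0.00929996 -0.12114489 -0.00152363]
```

```bash
python3 -m jog '[[0,0,1,0,0,0,1],[0,0,2,0,0,0,1],[0,0,3,0,0,0,1],[0,0,3,0,0,0,1]]' 55
python3 -m jog '[[0,0,0.5,0,0,0,1],[0,0,1,0,0,0,1],[0,0,1,0,0,0,1]]' 55
python3 -m jog '[[0,0,0.4,0,0,0,1],[0,0,0.8,0,0,0,1],[0,0,0.8,0,0,0,1]]' 55
```

```text
time: 13.9
position: [0.5312, -0.3318, 0.0657]
ee_rot: [0.002, 0.829, 0.559, 0.001]
wrist_force: [-0.8, 0.6, -0.6]
gripper_width: 0.0258
gripper_force: 55.0
time: 14.2
position: [0.5313, -0.3318, 0.0649]
ee_rot: [0.002, 0.829, 0.559, 0.001]
wrist_force: [1.1, 0.0, -1.3]
gripper_width: 0.0258
gripper_force: 55.0
time: 14.5
position: [0.5313, -0.3318, 0.0642]
ee_rot: [0.002, 0.829, 0.559, 0.001]
wrist_force: [0.2, -0.4, 0.3]
gripper_width: 0.0258
gripper_force: 55.0
```

Contact is just beginning at the original height (0.0642). I'll press slightly, then release.

```bash
python3 -m jog '[[0,0,0.4,0,0,0,1],[0,0,0.4,0,0,0,1]]' 55
python3 -m jog '[[0,0,0,0,0,0,0.65],[0,0,0,0,0,0,0.5],[0,0,0,0,0,0,0.2],[0,0,0,0,0,0,-0.2],[0,0,0,0,0,0,-0.5]]' 
python3 -m jog '[[0,0,0,0,0,0,-1],[0,0,0,0,0,0,-1],[0,0,0,0,0,0,-1],[0,0,0,0,0,0,-1],[0,0,0,0,0,0,-1]]'
```

```text
time: 14.7
position: [0.5314, -0.3318, 0.0642]
ee_rot: [0.002, 0.829, 0.559, 0.001]
wrist_force: [-1.6, 1.2, 4.8]
gripper_width: 0.026
gripper_force: 55.0
time: 15.2
position: [0.5313, -0.3318, 0.0636]
ee_rot: [0.002, 0.829, 0.559, 0.001]
wrist_force: [1.1, -0.3, -0.7]
gripper_width: 0.0422
gripper_force: 0.0
time: 15.7
position: [0.5313, -0.3318, 0.0637]
ee_rot: [0.002, 0.829, 0.559, 0.001]
wrist_force: [-0.4, -0.2, 0.1]
gripper_width: 0.0813
gripper_force: 0.0
```

```bash
python3 -m jog '[[0,0,-20,0,0,0,-1],[0,0,-50,0,0,0,-1],[0,0,-90,0,0,0,-1],[0,0,-130,0,0,0,-1],[0,0,-150,0,0,0,-1]]'
python3 -m jog '[[-80,0,-30,0,0,0,-1],[-80,0,-30,0,0,0,-1],[-80,0,-30,0,0,0,-1]]'
python3 - <<'E'
from h import *
a=env.capture('wrist'); b=env.capture('side'); t=env.capture('top'); cv2.imwrite('pics/f_w.png',a);cv2.imwrite('pics/f_s.png',b);cv2.imwrite('pics/f_t.png',t)
rs=lambda i,w,h: cv2.resize(i,(w,h),interpolation=cv2.INTER_CUBIC)
c1=rs(b[140:240,200:340],420,300); c2=rs(t[125:275,215:375],320,300); w6=cv2.imread('pics/w6.png')
c3=rs(a,400,300); c4=rs(w6[110:240,160:335],340,300)
bot=np.hstack([c3,c4]); top=np.hstack([c1,c2]); cv2.imwrite('pics/fin.png',np.vstack([top,bot]))
E
```

```text
time: 16.2
position: [0.5319, -0.3317, 0.2177]
ee_rot: [0.004, 0.829, 0.559, 0.002]
wrist_force: [0.3, -1.0, -0.4]
gripper_width: 0.087
gripper_force: 0.0
time: 16.5
position: [0.4977, -0.412, 0.2453]
ee_rot: [0.004, 0.832, 0.555, 0.0]
wrist_force: [0.5, -0.1, -0.9]
gripper_width: 0.0869
gripper_force: 0.0
```

View pics/fin.png

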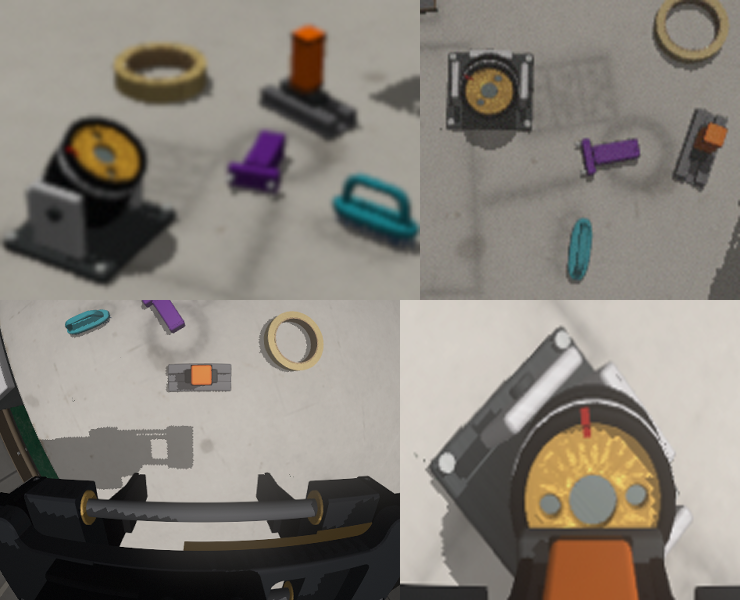

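The final views show three things:
- The spanner stands upright in the rest (side crop (308,60)).
- The ring's mark is against the rim mark (lower right (587,425)).
- The brush, tape and purple look-alike are where they were.

I'll hand in the job.

```bash
python3 -c "
from bench import env
print(env.sign_off())"
```

```text
the job is handed in; nothing more can be done
None
```

The ring is turned clockwise to its stop with the red marks meeting, the spanner stands upright in its rest again, and the job was handed in at about 17 s with nothing else touched.

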